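# Let the grinding balls out of a ratchet-gated chute

### The job

Empty the chute of its three porcelain grinding balls: raise the toothed gate by its upright grip until the pawl holds it high enough for the balls to roll out underneath into the tray. When all three lie in the tray, press the pawl's thumb lever down and keep it down so that the gate sinks until it is fully shut, then let the lever spring back and leave everything. Do not disturb the bowl, the jar or the cup standing around the chute.

Things in the scene. Friction and masses are not known exactly. Their poses are not given: they have to be found in the camera images.
- chute: Fixed aluminium ball chute. Origin: on the table under the gate's foot, mid-width. x level, uphill; -x out over the tray, about towards the robot; y left looking uphill; z up. Channel 66 mm wide, open on top, walls 50 mm, slopes 28 deg down to -x; its floor meets the gate at z = 50 mm. Gate is square to it: opening direction (-0.469, 0, 0.883). Chute x -20 to 180 mm, up to 190 mm high.
- tray_mid (a point): Middle of the floor of the fixed plywood tray below the gate, at (-114, 0, 6) mm in the chute's frame. Floor inside about 179 x 164 mm, walls 60 mm high; tray from x = -208 to -20 mm, 176 mm wide outside. A fixed strap bridges the channel just uphill of the gate, 64 to 69 mm above its floor.
- gate_plate (a joint): Lift of the flat steel gate, m along its leaning travel: 0 shut, 0.105 upper stop. Six saw teeth, 20 mm pitch, on its +y edge: the pawl lets it rise and holds it at 0, 0.02 .. 0.10. A ball needs 0.08 or more. Starts shut. About 0.6 kg; raising takes 6 to 18 N at 50 mm/s. With the pawl held off it sinks by itself, damped, at 50 to 110 mm/s.
- gate_grip (a point): Middle of the grip on the gate's top; moves with it. A flat tab 12 mm thick, 60 mm wide (chute's y), free 40 mm below to 32 mm above, leaning 28 deg with the gate; taken by a gripper pointing along (0.469, 0, -0.883) in the chute's frame. Site z: opening direction, y: width, x: across thickness. Gate shut: at (-84, 0, 200) mm in the chute's frame.
- pawl_arm (a joint): Turn of the pawl, rad: 0 = sprung home in the teeth, 0.4 = stop. Its nose is clear of the teeth from about 0.25. Pressing the thumb lever down turns it; let go, it springs back. Takes about 2 to 5 N at the pad.
- pawl_pad (a point): Middle of the upper face of the thumb pad (36 x 40 mm, 8 mm thick) at the end of the pawl's lever, left (+y) of the chute, at (-47, 140, 109) mm in its frame when home. Faces along the gate's opening direction, moves against it, pivot 80 mm inward (-y): 20 mm of pressing is 0.25 rad, 30 mm 0.38 rad. Nothing below it for the whole stroke.
- ball0_center (a point): Centre of a white porcelain grinding ball, 60 mm diameter, about 0.25 kg; starts in the chute, number 1 counted uphill from the gate. Under the strap.
- ball1_center (a point): Centre of a white porcelain grinding ball, 60 mm diameter, about 0.25 kg; starts in the chute, number 2 counted uphill from the gate.
- ball2_center (a point): Centre of a white porcelain grinding ball, 60 mm diameter, about 0.25 kg; starts in the chute, number 3 counted uphill from the gate.
- bowl: Bystander: white bowl, 120 mm wide, 55 mm high, on the chute's right (-y). Origin at the centre of its underside, z up.
- jar: Bystander: closed terracotta-coloured jar with white cap, 72 mm wide, 110 mm high, behind the pawl lever on the chute's left. Origin at the centre of its underside, z up.
- cup: Bystander: terracotta cup, 68 mm wide, 80 mm high, to the right of the tray. Origin at the centre of its underside, z up.
- ball0: The same ball as point ball0_center: body of that ball, its origin turns with it, so use the point.
- ball1: The same ball as point ball1_center: body of that ball, its origin turns with it, so use the point.
- ball2: The same ball as point ball2_center: body of that ball, its origin turns with it, so use the point.
Things that resemble listed ones, but are neither listed nor needed, are in the scene too. Leave any pink look-alike of the ball2 alone.

How it is judged (in metres and radians):
On the way, in this order (a step that is already met when the one before it is completed fails the run):
1. the gate is raised past its second tooth (value of joint gate_plate above 0.05 m), for 0.05 s.
2. all three balls have rolled out and lie in the tray (horizontal distance between each of ball0_center, ball1_center, ball2_center and tray_mid below 0.115 m and z of each of ball0_center, ball1_center, ball2_center in the frame of chute below 0.065 m), for 0.2 s.
At the end, for the whole second after the job is handed in: The gate is shut (joint below 0.005 m), the pawl sprung back (below 0.06 rad), and all three balls lie quietly in the tray (centre within 115 mm of the tray's middle seen from above, less than 65 mm above the table, slower than 0.1 m/s) (all of step 2 and value of joint gate_plate below 0.005 m and value of joint pawl_arm below 0.06 rad and linear speed of each of ball0, ball1, ball2 below 0.1 m/s); the robot touches nothing.
It fails at once if the bowl is moved more than 30 mm or tipped (distance of bowl from where it was at the start of the episode above 0.03 m or angle between bowl's own z axis and vertical above 0.5 rad).
It fails at once if the jar is moved more than 30 mm or tipped (distance of jar from where it was at the start of the episode above 0.03 m or angle between jar's own z axis and vertical above 0.5 rad).
It fails at once if the cup is moved more than 30 mm or tipped (distance of cup from where it was at the start of the episode above 0.03 m or angle between cup's own z axis and vertical above 0.5 rad).
It also fails if it takes over 42 s, if anything falls off the work surface, if the arm or the gripper's body presses on something with over 40 N, if the wrist force passes 120 N, or if a joint passes its speed limit or range.

### The arm

A 6-joint arm with a two-finger parallel gripper is mounted at the origin on the work surface. World frame = base frame: x ahead of the robot, y to its left, z up, the work surface at z = 0. Lengths are in m, angles in degrees, forces in N, time in s.
With the tool pointing down it reaches from about 0.275 to 0.825 m from the base axis. Payload 4.9 kg.
Tool frame: the origin (TCP) lies midway between the tips of the shut fingers; the grasp point (between the pads) lies 19 mm behind it; z points along the fingers, y is the line along which they close (so a half turn about z gives the same grasp; the last joint's range is limited). The gripper opens to 85 mm and grips with 20 to 120 N. Pads are 22 mm wide; open, the fingers measure 114 mm over their backs; the gripper's body (76 mm by 85 mm) begins 54 mm behind the grasp point. The pads swing forward as they close: fully open they stand 13 mm farther back than shut.
Start: joints at [-83.721, 18.69, -11.035, 60.275, 0, 82.311], TCP at [0.133, -0.534, 0.231] pointing down, gripper open.
Joint ranges: [-152.03, 152.03], [-55.5, 102.48], [-74.3, 77.21], [-110.64, 120.58], [-84.22, 78.4], [-180, 180]. Speed limits (degrees/s): [147.25, 147.25, 180, 180, 180, 180].

### API

Orientations are given as a 3x3 rotation matrix whose columns are the frame's x, y, z axes.
In Python, from bench import r gives the robot as it stands.
- The arm moves only by the tool arm_command, never from a script. Its argument "motion" is a list of rows, each an object of numbers: "grip": the closure, from -1 (fully open) to 1 (shut); "tx", "ty", "tz": the shift along the tool's x, y, z in m; "rx", "ry", "rz": the turn, a rotation vector about the tool's x, y, z in degrees. In form: [{"grip": .., "tx": .., "ty": .., "tz": .., "rx": .., "ry": .., "rz": ..}, ...]. A call has 1 to 5 rows; each row shifts and turns the commanded pose from where the row before left it, along the tool's axes as they then stand; what a row does not reach is not made up. A row lasts 1/10 s, in which the tool goes at most 50 mm and 8.59 degrees, less where a joint would pass 70% of its speed; a pose out of reach is approached as far as the arm can. A call is refused whole if a number of a shift passes 0.05 or a number of a turn 8.59, either way. A call with a gripper value outside its range is refused whole. The fingers move at their own pace and stop on an object; "grip_force" is the grip in N (left out, the last holds). Time passes only in rows, so rows that do not move let the fingers close. It gives the time, the measured TCP pose, the force, the opening and the grip force at its end, in the units of the state.
- r.sense(): the state, without advancing time (a new reading comes with each control period).
- r.capture(name): name is "scene" or "top"; returns a dict with "image" (420x560x3 uint8, blue, green, red), "camera_matrix" (3x3 intrinsics, pixels), "R" (3x3) and "t" (3): a world point X has camera coordinates R X + t. Camera axes: x right, y down, z forward; pixel columns grow to the right and rows downward; lengths in m; the calibration is good to about 2 mm. A picture is of the moment at which its call begins. There is no depth.
- r.job_done(): hands the job in; it is judged then, once.
Trained networks look in a picture, given as the dict that the camera call returned (one of the last four; its "shot" number tells which), for a name from the list of things; names that differ only in an ending like _2 or _b are one class to them, and where a whole thing is asked for, a point or a joint stands for the part that bears it (a point fixed in the world has none). Each returns a list of dicts, best first, with "p" (0 to 1); they miss things now and then, are a little off and sometimes report something else, mostly with a low value. They report only what shows in the picture. A call takes as long as a camera call. They do not tell look-alikes from the thing itself.
- r.silhouettes(picture, label): "pixels" (420x560 bool, what is visible of it) and "location" ([row, column] in pixels, amid what is visible of it).
- r.mark_of(picture, label): "location" ([row, column] in pixels: a listed point, or the origin of a listed thing).
The state is a dict: "clock": time; "q": joint angles; "qvel": joint speeds; "joint_efforts": joint torques, N m; "eef_pos": TCP position; "ee_rot": TCP orientation; "ft_force": force on the tool from outside, world axes, zero at the start; "torque": the same for the moment, N m; "gripper_width": finger opening in m; "finger_force": force on a finger pad.
Only numpy, scipy, OpenCV 4.12 (cv2) and the standard library are available. Lean on these libraries where they do the work, as an engineer would, in place of code of your own. Each camera call takes 0.05 s, during which the arm holds its last target. There are 200 camera calls.

## Working session

There is one attempt and no reset: what is moved stays moved. The work goes in short steps, Python scripts to look and compute and a tool call to move; the robot and the scene stay as the last step left them, time stands still between calls to the robot, and variables do not carry over. Pictures are saved under pics/ and viewed, at most 10 in all, crops included, and the job is handed in when it is done.

Besides the shell and the picture viewer there is one more tool, called after "Call:" as name([rows], argument=value, ...), one row to a line, values as JSON. arm_command: Moves the arm, as the interface text tells. Its arguments: {"type":"object","properties":{"motion":{"type":"array"},"grip_force":{"type":"number"}},"required":["motion"]}

```bash
mkdir -p pics; ls; cat > h.py <<'E'
import numpy as np, cv2
from bench import r
def px(pic,X):
    c=pic["R"]@np.asarray(X,float)+pic["t"]; u=pic["camera_matrix"]@c; return u[:2]/u[2]
def tri(obs): # [(pic,[row,col])]
    A=[]
    for p,l in obs:
        P=p["camera_matrix"]@np.c_[p["R"],p["t"]]
        A+= [l[1]*P[2]-P[0], l[0]*P[2]-P[1]]
    v=np.linalg.svd(np.array([a/np.linalg.norm(a[:3]) for a in A]))[2][-1]; return v[:3]/v[3]
E
python3 - <<'E'
from h import *
a=r.capture("scene");b=r.capture("top")
cv2.imwrite("pics/a.png",np.vstack([a["image"],b["image"]])[:, :] if 0 else cv2.resize(np.hstack([a["image"],b["image"]]),(800,300)))
cv2.imwrite("pics/s.png",a["image"]);cv2.imwrite("pics/t.png",b["image"])
for n in ["chute","tray_mid","gate_grip","pawl_pad","ball0_center","ball1_center","ball2_center","bowl","jar","cup"]:
    A=r.mark_of(a,n);B=r.mark_of(b,n)
    print(n,[(np.round(x["location"]),round(x["p"],2)) for x in A[:4]],[(np.round(x["location"]),round(x["p"],2)) for x in B[:4]])
    if A and B: X=tri([(a,A[0]["location"]),(b,B[0]["location"])]);print("   ",X.round(4),(px(a,X)[::-1]-A[0]["location"]).round(1))
print({k:np.round(v,3) for k,v in r.sense().items()})
for p in(a,b): print((-p["R"].T@p["t"]).round(3))
E
```

```text
pics
chute [(array([210., 280.]), 0.76)] [(array([255., 302.]), 0.89)]
    [ 0.5538 -0.0558  0.0079] [-0.  -1.1]
tray_mid [] [(array([300., 317.]), 0.9)]
gate_grip [(array([121., 276.]), 0.71)] [(array([290., 318.]), 0.92)]
    [ 0.4712 -0.0869  0.2003] [0.  0.5]
pawl_pad [(array([168., 344.]), 0.78)] [(array([289., 251.]), 0.67), (array([299., 317.]), 0.57)]
    [0.4736 0.0596 0.1135] [-0.1 -2. ]
ball0_center [(array([192., 276.]), 0.83)] [(array([249., 298.]), 0.65)]
    [ 0.5631 -0.0518  0.0916] [0.  1.8]
ball1_center [(array([207., 270.]), 0.92)] [(array([227., 293.]), 0.64)]
    [ 0.6121 -0.0429  0.1107] [0.  3.2]
ball2_center [(array([220., 276.]), 0.93), (array([307., 337.]), 0.8), (array([330., 223.]), 0.69)] [(array([130., 301.]), 0.97), (array([180., 221.]), 0.97), (array([200., 285.]), 0.67)]
    [ 0.761  -0.0176  0.3072] [ -3.7 -26.7]
bowl [(array([248., 193.]), 0.64)] [(array([192., 354.]), 0.84)]
    [ 0.7085 -0.1894  0.0133] [0. 2.]
jar [(array([259., 368.]), 0.73)] [(array([236., 210.]), 0.85)]
    [0.6029 0.1653 0.0031] [0.  0.4]
cup [(array([187., 190.]), 0.74), (array([192., 275.]), 0.29)] [(array([254., 398.]), 0.91)]
    [ 0.5546 -0.2876 -0.0074] [-0.  -1.4]
{'clock': np.float64(1.1), 'q': array([-8.3720e+01,  1.8689e+01, -1.1035e+01,  6.0275e+01, -1.0000e-03,
        8.2313e+01]), 'qvel': array([-0.016, -0.018,  0.028,  0.025,  0.066,  0.083]), 'joint_efforts': array([ 1.0000e-03, -4.4334e+01,  2.6276e+01,  1.0000e-03,  0.0000e+00,
       -0.0000e+00]), 'eef_pos': array([ 0.133, -0.534,  0.231]), 'ee_rot': array([[ 0.97 ,  0.241, -0.   ],
       [ 0.241, -0.97 , -0.   ],
       [-0.   ,  0.   , -1.   ]]), 'ft_force': array([-0.333,  0.163,  0.723]), 'torque': array([-0.056, -0.037,  0.041]), 'finger_force': np.float64(0.0), 'gripper_width': np.float64(0.085)}
[1.041 0.137 0.802]
[ 0.471 -0.041  1.236]
```

```bash
cat >> h.py <<'E'
from scipy.optimize import least_squares
P={"chute":[0,0,0],"tray_mid":[-.114,0,.006],"gate_grip":[-.084,0,.2],"pawl_pad":[-.047,.14,.109]}
def T(p): c,s=np.cos(p[2]),np.sin(p[2]); return np.array([[c,-s,0],[s,c,0],[0,0,1]]),np.array([p[0],p[1],0])
def fit(pics):
    obs=[(p,n,d[0]["location"]) for p in pics for n in P for d in [r.mark_of(p,n)] if d]
    f=lambda q:np.concatenate([px(p,T(q)[0]@P[n]+T(q)[1])[::-1]-l for p,n,l in obs])
    s=least_squares(f,[.554,-.056,.1],loss="soft_l1",f_scale=2); 
    for (p,n,l),e in zip(obs,f(s.x).reshape(-1,2)): print(n,e.round(1))
    return s.x
E
python3 - <<'E'
from h import *
a=r.capture("scene");b=r.capture("top")
q=fit([a,b]);print(q,np.degrees(q[2]))
R,t=T(q)
for n in P: print(n,(R@P[n]+t).round(4))
E
```

```text
chute [ 2.1 -1.6]
gate_grip [0.1 2.3]
pawl_pad [2.7 1.4]
chute [0.7 0.3]
tray_mid [0.2 0.5]
gate_grip [-0.4  1. ]
pawl_pad [2.5 0.7]
[ 0.55566495 -0.06093426  0.29707997] 17.021428734725824
chute [ 0.5557 -0.0609  0.    ]
tray_mid [ 0.4467 -0.0943  0.006 ]
gate_grip [ 0.4753 -0.0855  0.2   ]
pawl_pad [0.4697 0.0592 0.109 ]
```

View pics/s.png

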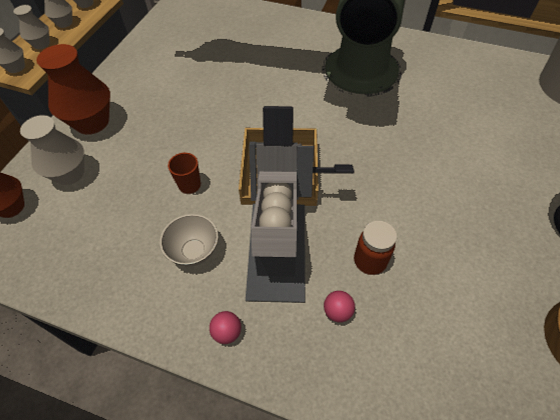

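View pics/t.png

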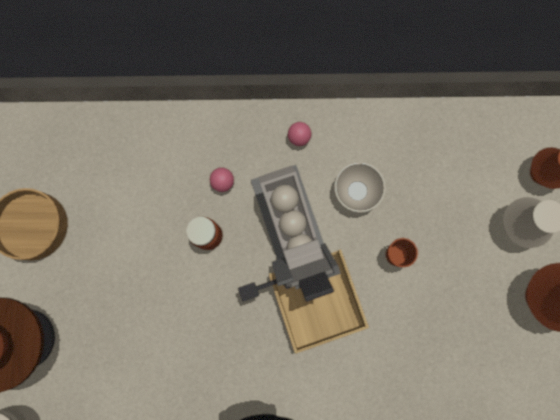

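The scene view shows the tab at about (row 120, col 278), the pad at (168, 344) and the three balls at about (190–220, 275). The top view shows the pad at (292, 250), with the jar, bowl, cup and pink decoys clear of the path. The chute yaw is about 17°.

```bash
cat >> h.py <<'E'
from scipy.linalg import logm,expm
from scipy.spatial.transform import Rotation as Ro
Q=[.5555,-.061,.297]
def goal(pt,back):  # TCP pose: tool z along gate-down, TCP `back` m above point pt (chute frame)
    R,t=T(Q); M=np.eye(4)
    C=np.array([[0,.883,.469],[1,0,0],[0,.469,-.883]])
    M[:3,:3]=R@C; M[:3,3]=t+R@np.asarray(pt)-back*(R@C[:,2]); return M
def plan(M,n,cmd=None):
    s=r.sense(); W=np.eye(4); W[:3,:3]=s["ee_rot"]; W[:3,3]=s["eef_pos"]
    D=np.linalg.inv(W)@M; L=np.real(logm(D))/n; E=expm(L)
    print("row t",E[:3,3].round(4),"rv",np.degrees(Ro.from_matrix(E[:3,:3]).as_rotvec()).round(2),"| total t",D[:3,3].round(4),"rv",np.degrees(Ro.from_matrix(D[:3,:3]).as_rotvec()).round(2),"clk",s["clock"])
    return [ (W@expm(L*k))[:3,3].round(3) for k in range(n+1)]
E
python3 - <<'E'
from h import *
for x in plan(goal(P["gate_grip"],.09),14)[::2]: print(x)
E
```

```text
row t [ 0.0426  0.0015 -0.0002] rv [-1.54  1.62 -6.5 ] | total t [ 0.3983 -0.35   -0.0482] rv [-21.49  22.67 -91.02] clk 1.6
[ 0.133 -0.534  0.231]
[ 0.215 -0.511  0.233]
[ 0.29  -0.471  0.239]
[ 0.353 -0.415  0.247]
[ 0.401 -0.345  0.257]
[ 0.432 -0.266  0.267]
[ 0.443 -0.182  0.275]
[ 0.435 -0.098  0.279]
```

Call:
arm_command([
  {"grip":-1,"tx":0.0426,"ty":0.0015,"tz":-0.0002,"rx":-1.54,"ry":1.62,"rz":-6.5},
  {"grip":-1,"tx":0.0426,"ty":0.0015,"tz":-0.0002,"rx":-1.54,"ry":1.62,"rz":-6.5},
  {"grip":-1,"tx":0.0426,"ty":0.0015,"tz":-0.0002,"rx":-1.54,"ry":1.62,"rz":-6.5},
  {"grip":-1,"tx":0.0426,"ty":0.0015,"tz":-0.0002,"rx":-1.54,"ry":1.62,"rz":-6.5},
  {"grip":-1,"tx":0.0426,"ty":0.0015,"tz":-0.0002,"rx":-1.54,"ry":1.62,"rz":-6.5},
])

```text
clock: 2.1
eef_pos: [0.3244, -0.444, 0.2427]
ee_rot: [[0.675, 0.714, 0.188], [0.732, -0.68, -0.044], [0.096, 0.167, -0.981]]
ft_force: [-0.4, 0.6, -0.1]
gripper_width: 0.0852
finger_force: 0.0
```

Call:
arm_command([
  {"grip":-1,"tx":0.0426,"ty":0.0015,"tz":-0.0002,"rx":-1.54,"ry":1.62,"rz":-6.5},
  {"grip":-1,"tx":0.0426,"ty":0.0015,"tz":-0.0002,"rx":-1.54,"ry":1.62,"rz":-6.5},
  {"grip":-1,"tx":0.0426,"ty":0.0015,"tz":-0.0002,"rx":-1.54,"ry":1.62,"rz":-6.5},
  {"grip":-1,"tx":0.0426,"ty":0.0015,"tz":-0.0002,"rx":-1.54,"ry":1.62,"rz":-6.5},
  {"grip":-1,"tx":0.0426,"ty":0.0015,"tz":-0.0002,"rx":-1.54,"ry":1.62,"rz":-6.5},
])

```text
clock: 2.6
eef_pos: [0.4326, -0.265, 0.2671]
ee_rot: [[0.157, 0.919, 0.362], [0.984, -0.177, 0.022], [0.084, 0.353, -0.932]]
ft_force: [0.9, 0.4, -0.3]
gripper_width: 0.0853
finger_force: 0.0
```

```bash
python3 - <<'E'
from h import *
plan(goal(P["gate_grip"],.09),4); print(r.sense()["q"].round(1))
E
```

```text
row t [ 0.0422  0.0013 -0.0002] rv [-1.5   1.61 -6.43] | total t [ 0.1658 -0.0231 -0.0071] rv [ -6.02   6.45 -25.71] clk 2.6
[-50.1   1.5 -30.4  45.   17.   51.8]
```

Call:
arm_command([
  {"grip":-1,"tx":0.0422,"ty":0.0013,"tz":-0.0002,"rx":-1.5,"ry":1.61,"rz":-6.43},
  {"grip":-1,"tx":0.0422,"ty":0.0013,"tz":-0.0002,"rx":-1.5,"ry":1.61,"rz":-6.43},
  {"grip":-1,"tx":0.0422,"ty":0.0013,"tz":-0.0002,"rx":-1.5,"ry":1.61,"rz":-6.43},
  {"grip":-1,"tx":0.0422,"ty":0.0013,"tz":-0.0002,"rx":-1.5,"ry":1.61,"rz":-6.43},
  {"grip":-1},
])

```text
validation failed for argument at $.mo...
```

```bash
python3 - <<'E'
from h import *
plan(goal(P["gate_grip"],-.019),3); print(r.sense()["q"].round(1))
a=r.capture("scene"); cv2.imwrite("pics/c.png",cv2.resize(a["image"][40:250,180:460],(800,600)))
b=r.capture("top"); print(fit([a,b]))
E
```

```text
row t [0.0593 0.0029 0.0357] rv [-2.01  2.15 -8.57] | total t [ 0.1801 -0.0148  0.1006] rv [ -6.02   6.45 -25.71] clk 2.6
[-50.1   1.5 -30.4  45.   17.   51.8]
chute [ 3.5 -3. ]
gate_grip [ 0.6 -0.5]
pawl_pad [0.  0.9]
chute [ 1.3 -0.6]
tray_mid [2.8 0.8]
gate_grip [-0.4 -0.3]
pawl_pad [ 0.2 -0.4]
[ 0.55415303 -0.06163204  0.25380766]
```

View pics/c.png

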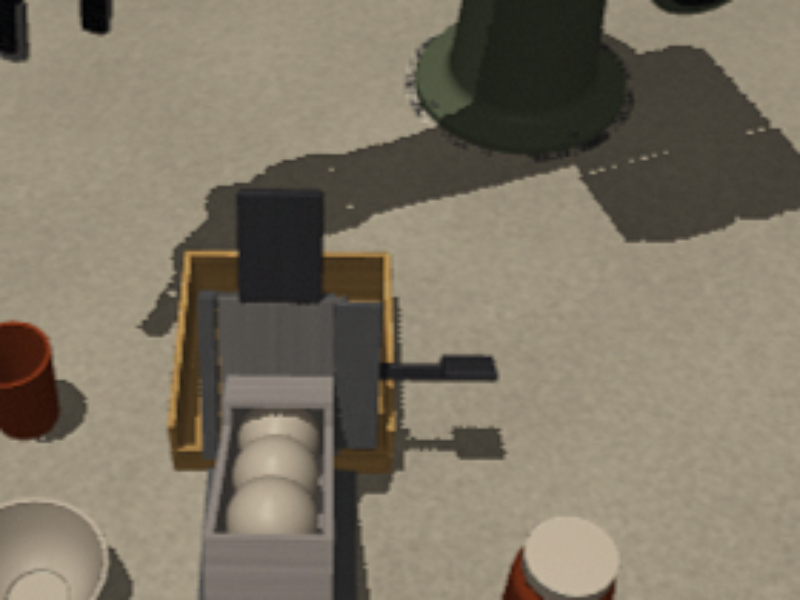

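The picture shows the tab at crop (245, 280), i.e. image (126, 278), unobstructed, and the pad at (368, 468). The move was refused because rows need every key. The two fits disagree on yaw, so I'll check it from the tray's edges.

```bash
python3 - <<'E'
from h import *
b=r.capture("top"); im=cv2.imread("pics/t.png"); h=cv2.cvtColor(im,cv2.COLOR_BGR2HSV)
m=cv2.inRange(h,(8,90,70),(30,255,255)); m[:240]=0;m[360:]=0;m[:,:255]=0;m[:,380:]=0
R=cv2.minAreaRect(cv2.findNonZero(m)); box=cv2.boxPoints(R); print(R,box.round(0))
Ki=np.linalg.inv(b["camera_matrix"]);c=-b["R"].T@b["t"]
W=[]
for u,v in box:
    d=b["R"].T@Ki@[u,v,1]; W.append(c+d*(.06-c[2])/d[2])
W=np.array(W);E=np.diff(np.r_[W,W[:1]],axis=0);print(W.mean(0).round(4),np.linalg.norm(E,axis=1).round(3),np.degrees(np.arctan2(E[:,1],E[:,0])).round(1))
h2=cv2.cvtColor(im,cv2.COLOR_BGR2GRAY)
pics=[r.capture("scene"),b,r.capture("scene"),r.capture("top")]
print(fit(pics))
E
```

```text
((317.5287170410156, 300.7832336425781), (82.8668441772461, 77.0968017578125), 70.97439575195312) [[268. 274.]
 [340. 249.]
 [367. 327.]
 [295. 353.]]
[ 0.4476 -0.0907  0.06  ] [0.177 0.185 0.173 0.184] [ -71.6 -162.3  108.1   19. ]
tray_mid [  6.  -64.2]
gate_grip [0.9 0.7]
pawl_pad [ 3.9 -3.1]
chute [-1.1 -0.3]
tray_mid [3.2 1.6]
gate_grip [ 1.2 -0.2]
pawl_pad [-1.   0.4]
chute [25.6 85.3]
gate_grip [2.  1.4]
pawl_pad [ 0.5 -0.1]
chute [1.6 1.1]
tray_mid [2.6 0.4]
gate_grip [0.5 0.5]
pawl_pad [ 3.4 -0.6]
[ 0.55434824 -0.06064549  0.29020064]
```

Call:
arm_command([
  {"grip":-1,"tx":0.0422,"ty":0.0013,"tz":-0.0002,"rx":-1.5,"ry":1.61,"rz":-6.43},
  {"grip":-1,"tx":0.0422,"ty":0.0013,"tz":-0.0002,"rx":-1.5,"ry":1.61,"rz":-6.43},
  {"grip":-1,"tx":0.0422,"ty":0.0013,"tz":-0.0002,"rx":-1.5,"ry":1.61,"rz":-6.43},
  {"grip":-1,"tx":0.0422,"ty":0.0013,"tz":-0.0002,"rx":-1.5,"ry":1.61,"rz":-6.43},
  {"grip":-1,"tx":0,"ty":0,"tz":0,"rx":0,"ry":0,"rz":0},
])

```text
clock: 4.6
eef_pos: [0.4328, -0.0956, 0.2787]
ee_rot: [[-0.293, 0.846, 0.446], [0.956, 0.257, 0.14], [0.003, 0.467, -0.884]]
ft_force: [0.3, -0.6, 0.2]
gripper_width: 0.0855
finger_force: 0.0
```

```bash
sed -i 's/^Q=.*/Q=[.5545,-.061,.297]/' h.py; python3 - <<'E'
from h import *
plan(goal(P["gate_grip"],-.019),3); print(r.sense()["q"].round(1))
a=r.capture("scene"); cv2.imwrite("pics/d.png",cv2.resize(a["image"][40:250,180:460],(800,600)))
E
```

```text
row t [-0.0009  0.0003  0.0361] rv [-0.04 -0.06 -0.03] | total t [-0.0029  0.0009  0.1084] rv [-0.12 -0.17 -0.08] clk 4.6
[-37.9 -10.1 -41.7  41.7  22.6  38.5]
```

View pics/d.png

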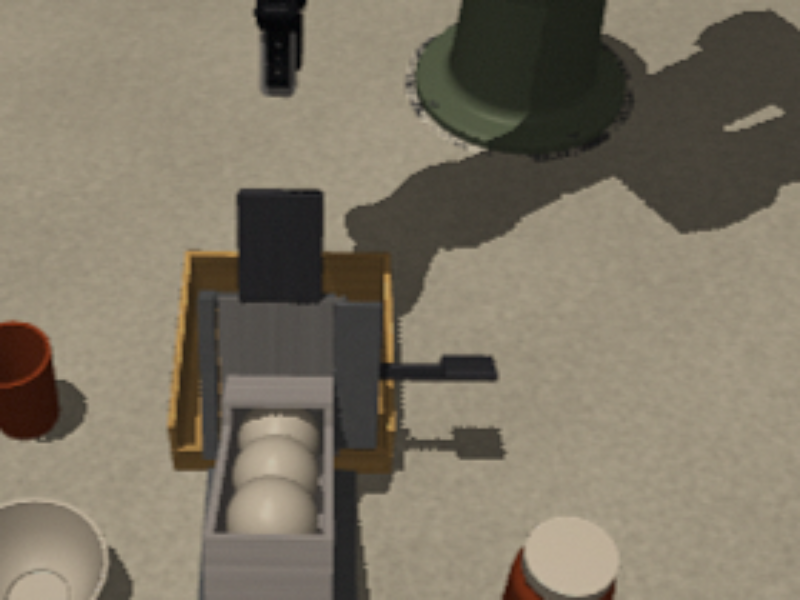

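The fingertips (crop 278, 85) line up laterally with the tab (280, 245). Going down.

Call:
arm_command([
  {"grip":-1,"tx":-0.001,"ty":0.0005,"tz":0.027,"rx":0,"ry":0,"rz":0},
  {"grip":-1,"tx":-0.001,"ty":0.0005,"tz":0.027,"rx":0,"ry":0,"rz":0},
  {"grip":-1,"tx":-0.001,"ty":0,"tz":0.027,"rx":0,"ry":0,"rz":0},
  {"grip":-1,"tx":0,"ty":0,"tz":0.026,"rx":0,"ry":0,"rz":0},
  {"grip":-1,"tx":0,"ty":0,"tz":0,"rx":0,"ry":0,"rz":0},
])

```text
clock: 5.15
eef_pos: [0.4838, -0.0875, 0.1825]
ee_rot: [[-0.288, 0.849, 0.444], [0.958, 0.253, 0.137], [0.005, 0.465, -0.886]]
ft_force: [-1.0, -0.3, -0.2]
gripper_width: 0.0853
finger_force: 0.0
```

Call:
arm_command([
  {"grip":1,"tx":0,"ty":0,"tz":0,"rx":0,"ry":0,"rz":0},
  {"grip":1,"tx":0,"ty":0,"tz":0,"rx":0,"ry":0,"rz":0},
  {"grip":1,"tx":0,"ty":0,"tz":0,"rx":0,"ry":0,"rz":0},
  {"grip":1,"tx":0,"ty":0,"tz":0,"rx":0,"ry":0,"rz":0},
  {"grip":1,"tx":0,"ty":0,"tz":0,"rx":0,"ry":0,"rz":0},
], grip_force=60)

```text
clock: 5.65
eef_pos: [0.4842, -0.0881, 0.1858]
ee_rot: [[-0.287, 0.847, 0.448], [0.958, 0.254, 0.134], [0.0, 0.467, -0.884]]
ft_force: [-18.7, -6.2, 1.6]
gripper_width: 0.0123
finger_force: 10.5
```

Call:
arm_command([
  {"grip":1,"tx":0,"ty":-0.003,"tz":0,"rx":0,"ry":0,"rz":0},
  {"grip":1,"tx":0,"ty":0,"tz":0,"rx":0,"ry":0,"rz":0},
])

```text
clock: 5.85
eef_pos: [0.4838, -0.0882, 0.1857]
ee_rot: [[-0.291, 0.843, 0.452], [0.957, 0.257, 0.137], [-0.001, 0.472, -0.881]]
ft_force: [5.7, 3.3, 3.0]
gripper_width: 0.0113
finger_force: 59.0
```

Call:
arm_command([
  {"grip":1,"tx":0,"ty":0,"tz":-0.006,"rx":0,"ry":0,"rz":0},
  {"grip":1,"tx":0,"ty":0,"tz":-0.006,"rx":0,"ry":0,"rz":0},
  {"grip":1,"tx":0,"ty":0,"tz":-0.006,"rx":0,"ry":0,"rz":0},
  {"grip":1,"tx":0,"ty":0,"tz":-0.006,"rx":0,"ry":0,"rz":0},
  {"grip":1,"tx":0,"ty":0,"tz":-0.006,"rx":0,"ry":0,"rz":0},
])

```text
clock: 6.35
eef_pos: [0.4708, -0.0925, 0.2115]
ee_rot: [[-0.291, 0.843, 0.452], [0.957, 0.257, 0.137], [-0.001, 0.472, -0.882]]
ft_force: [17.3, 2.4, -11.7]
gripper_width: 0.0114
finger_force: 60.2
```

Call:
arm_command([
  {"grip":1,"tx":0,"ty":0.001,"tz":-0.007,"rx":0,"ry":0,"rz":0},
  {"grip":1,"tx":0,"ty":0,"tz":-0.007,"rx":0,"ry":0,"rz":0},
  {"grip":1,"tx":0,"ty":0,"tz":-0.007,"rx":0,"ry":0,"rz":0},
  {"grip":1,"tx":0,"ty":0,"tz":-0.007,"rx":0,"ry":0,"rz":0},
  {"grip":1,"tx":0,"ty":0,"tz":-0.007,"rx":0,"ry":0,"rz":0},
])

```text
clock: 6.85
eef_pos: [0.4551, -0.0977, 0.2426]
ee_rot: [[-0.29, 0.844, 0.45], [0.957, 0.257, 0.135], [-0.002, 0.47, -0.883]]
ft_force: [15.5, -1.5, -12.8]
gripper_width: 0.0114
finger_force: 61.8
```

Lifted 64 mm so far; going on to about 101 mm.

Call:
arm_command([
  {"grip":1,"tx":0,"ty":0.0005,"tz":-0.0075,"rx":0,"ry":0,"rz":0},
  {"grip":1,"tx":0,"ty":0,"tz":-0.0075,"rx":0,"ry":0,"rz":0},
  {"grip":1,"tx":0,"ty":0,"tz":-0.0075,"rx":0,"ry":0,"rz":0},
  {"grip":1,"tx":0,"ty":0,"tz":-0.0075,"rx":0,"ry":0,"rz":0},
  {"grip":1,"tx":0,"ty":0,"tz":-0.006,"rx":0,"ry":0,"rz":0},
])

```text
clock: 7.35
eef_pos: [0.439, -0.1031, 0.2744]
ee_rot: [[-0.289, 0.845, 0.449], [0.957, 0.257, 0.133], [-0.003, 0.469, -0.883]]
ft_force: [9.1, -3.9, -6.1]
gripper_width: 0.0111
finger_force: 64.1
```

Call:
arm_command([
  {"grip":1,"tx":0,"ty":0,"tz":-0.002,"rx":0,"ry":0,"rz":0},
  {"grip":1,"tx":0,"ty":0,"tz":0,"rx":0,"ry":0,"rz":0},
  {"grip":1,"tx":0,"ty":0,"tz":0,"rx":0,"ry":0,"rz":0},
  {"grip":1,"tx":0,"ty":0,"tz":0,"rx":0,"ry":0,"rz":0},
  {"grip":1,"tx":0,"ty":0,"tz":0,"rx":0,"ry":0,"rz":0},
])

```text
clock: 7.85
eef_pos: [0.438, -0.1035, 0.2764]
ee_rot: [[-0.289, 0.845, 0.45], [0.957, 0.257, 0.133], [-0.003, 0.469, -0.883]]
ft_force: [3.6, -4.1, -2.5]
gripper_width: 0.0115
finger_force: 64.7
```

```bash
python3 - <<'E'
from h import *
s=r.sense();print(s["q"].round(1),s["eef_pos"].round(4),s["ft_force"].round(1))
a=r.capture("scene");b=r.capture("top"); cv2.imwrite("pics/e.png",np.hstack([cv2.resize(a["image"][40:340,180:380],(400,600)),cv2.resize(b["image"][140:380,230:390],(400,600))]))
E
```

```text
[-38.2  -9.3 -41.4  40.8  22.5  38.4] [ 0.438  -0.1035  0.2764] [ 3.6 -4.1 -2.5]
```

View pics/e.png

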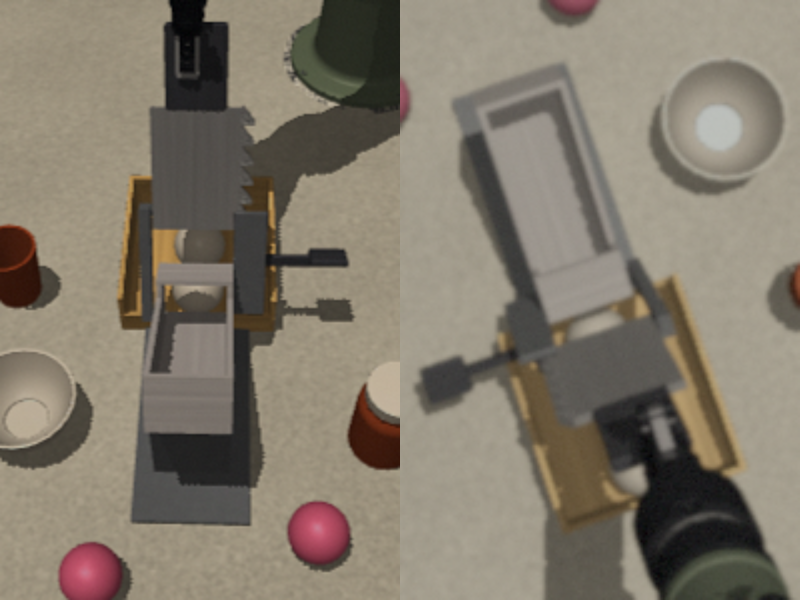

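The channel is empty. One ball is under the gate, one at the chute mouth and one in the front of the tray. I'll let them settle and release the tab.

Call:
arm_command([
  {"grip":1,"tx":0,"ty":0,"tz":0,"rx":0,"ry":0,"rz":0},
  {"grip":-1,"tx":0,"ty":0,"tz":0,"rx":0,"ry":0,"rz":0},
  {"grip":-1,"tx":0,"ty":0,"tz":0,"rx":0,"ry":0,"rz":0},
  {"grip":-1,"tx":0,"ty":0,"tz":0,"rx":0,"ry":0,"rz":0},
  {"grip":-1,"tx":0,"ty":0,"tz":0,"rx":0,"ry":0,"rz":0},
])

```text
clock: 8.45
eef_pos: [0.4367, -0.1019, 0.2755]
ee_rot: [[-0.288, 0.847, 0.447], [0.958, 0.254, 0.136], [0.002, 0.467, -0.884]]
ft_force: [-0.1, 0.3, 0.4]
gripper_width: 0.0689
finger_force: 0.0
```

Call:
arm_command([
  {"grip":-1,"tx":0,"ty":0,"tz":-0.02,"rx":0,"ry":0,"rz":0},
  {"grip":-1,"tx":0,"ty":0,"tz":-0.025,"rx":0,"ry":0,"rz":0},
  {"grip":-1,"tx":0,"ty":0,"tz":-0.025,"rx":0,"ry":0,"rz":0},
  {"grip":-1,"tx":0,"ty":0,"tz":0,"rx":0,"ry":0,"rz":0},
])

```text
clock: 8.85
eef_pos: [0.4061, -0.1127, 0.3402]
ee_rot: [[-0.287, 0.846, 0.45], [0.958, 0.254, 0.133], [-0.002, 0.47, -0.883]]
ft_force: [0.8, -0.6, -0.1]
gripper_width: 0.0853
finger_force: 0.0
```

```bash
python3 - <<'E'
from h import *
s=r.sense();print(s["q"].round(1),s["eef_pos"].round(4),s["ft_force"].round(1))
a=r.capture("scene");b=r.capture("top"); cv2.imwrite("pics/f.png",np.hstack([cv2.resize(a["image"][40:340,180:380],(400,600)),cv2.resize(b["image"][140:380,230:390],(400,600))]))
for p in(a,b):
  for n in ["gate_grip","pawl_pad","ball0_center"]: print(n,[(np.round(x["location"]),round(x["p"],2)) for x in r.mark_of(p,n)])
A=[r.mark_of(p,"pawl_pad") for p in(a,b)]
if all(A): print(tri([(a,A[0][0]["location"]),(b,A[1][0]["location"])]))
for back in (.04,): 
  for n in (5,8): plan(goal(P["pawl_pad"],back),n)
E
```

```text
[-43.3 -14.2 -35.4  53.8  23.9  33.2] [ 0.4061 -0.1127  0.3402] [ 0.8 -0.6 -0.1]
gate_grip [(array([ 69., 277.]), 0.91)]
pawl_pad [(array([167., 342.]), 0.69), (array([ 70., 274.]), 0.62)]
ball0_center []
gate_grip [(array([313., 326.]), 0.56), (array([289., 250.]), 0.56)]
pawl_pad [(array([290., 247.]), 0.81), (array([236., 209.]), 0.66)]
ball0_center [(array([323., 327.]), 0.52)]
[0.4713988  0.06075851 0.11665835]
row t [ 0.0289 -0.002   0.0426] rv [-0.03  0.   -0.06] | total t [ 0.1444 -0.0099  0.213 ] rv [-0.13  0.   -0.29] clk 9.35
row t [ 0.0181 -0.0012  0.0266] rv [-0.02  0.   -0.04] | total t [ 0.1444 -0.0099  0.213 ] rv [-0.13  0.   -0.29] clk 9.35
```

View pics/f.png

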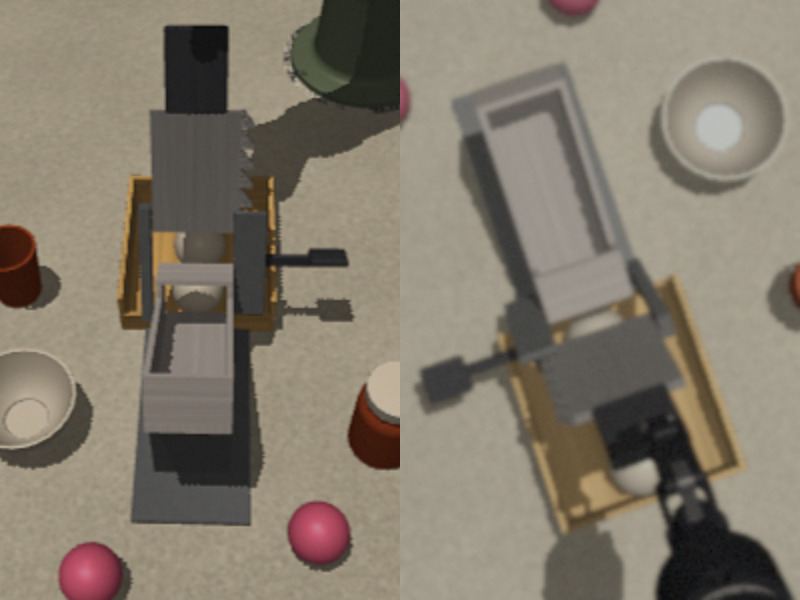

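The gate stands on a high tooth and the tab is free. One ball is at the front of the tray; two blobs by the strap, at crop (200, 243) and (197, 293), need a check. I'll move to above the pad, which also clears the view.

Call:
arm_command([
  {"grip":1,"tx":0.036,"ty":-0.002,"tz":0.0,"rx":0,"ry":0,"rz":0},
  {"grip":1,"tx":0.036,"ty":-0.002,"tz":0.0,"rx":0,"ry":0,"rz":0},
  {"grip":1,"tx":0.036,"ty":-0.002,"tz":0.0,"rx":0,"ry":0,"rz":0},
  {"grip":1,"tx":0.036,"ty":-0.002,"tz":0.02,"rx":0,"ry":0,"rz":0},
  {"grip":1,"tx":0,"ty":-0.002,"tz":0.04,"rx":0,"ry":0,"rz":0},
])

```text
clock: 9.85
eef_pos: [0.3828, 0.0348, 0.2821]
ee_rot: [[-0.293, 0.842, 0.453], [0.956, 0.259, 0.137], [-0.002, 0.473, -0.881]]
ft_force: [0.9, -0.8, -0.2]
gripper_width: 0.0126
finger_force: 0.0
```

Call:
arm_command([
  {"grip":1,"tx":0,"ty":0,"tz":0.04,"rx":0,"ry":0,"rz":0},
  {"grip":1,"tx":0,"ty":0,"tz":0.04,"rx":0,"ry":0,"rz":0},
  {"grip":1,"tx":0,"ty":0,"tz":0.04,"rx":0,"ry":0,"rz":0},
  {"grip":1,"tx":0,"ty":0,"tz":0.03,"rx":0,"ry":0,"rz":0},
  {"grip":1,"tx":0,"ty":0,"tz":0,"rx":0,"ry":0,"rz":0},
])

```text
clock: 10.35
eef_pos: [0.4478, 0.0534, 0.1435]
ee_rot: [[-0.289, 0.85, 0.441], [0.957, 0.255, 0.138], [0.005, 0.462, -0.887]]
ft_force: [-0.8, -0.3, -0.1]
gripper_width: -0.0001
finger_force: 0.0
```

```bash
python3 - <<'E'
from h import *
plan(goal(P["pawl_pad"],0),1)
a=r.capture("scene");b=r.capture("top")
R,t=T(Q); out=[]
ims={"a":a["image"].copy(),"b":b["image"].copy()}
# candidate balls: tray back wall, tray front, in mouth of channel
for X,col in (([-.055,0,.036],(0,0,255)),([-.17,0,.036],(0,255,0)),([.0,0,.09],(255,0,0))):
    for k,p in(("a",a),("b",b)):
        W=R@X+t; u=px(p,W); z=(p["R"]@W+p["t"])[2]; cv2.circle(ims[k],tuple(int(v) for v in u.round()),int(round(p["camera_matrix"][0,0]*.03/z)),col,1)
cv2.imwrite("pics/g.png",np.hstack([cv2.resize(ims["a"][80:260,220:360],(400,514)),cv2.resize(ims["b"][180:360,230:370],(400,514))]))
for p in(a,b):
  for n in ["ball0_center"]: print(n,[(np.round(x["location"]),round(x["p"],2),x["pixels"].sum()) for x in r.silhouettes(p,n)])
E
```

```text
row t [-0.0007  0.0032  0.0406] rv [-0.47 -0.16 -0.3 ] | total t [-0.0007  0.0032  0.0406] rv [-0.47 -0.16 -0.3 ] clk 10.35
ball0_center []
ball0_center [(array([268., 305.]), 0.62, np.int64(162)), (array([331., 326.]), 0.6, np.int64(275))]
```

View pics/g.png

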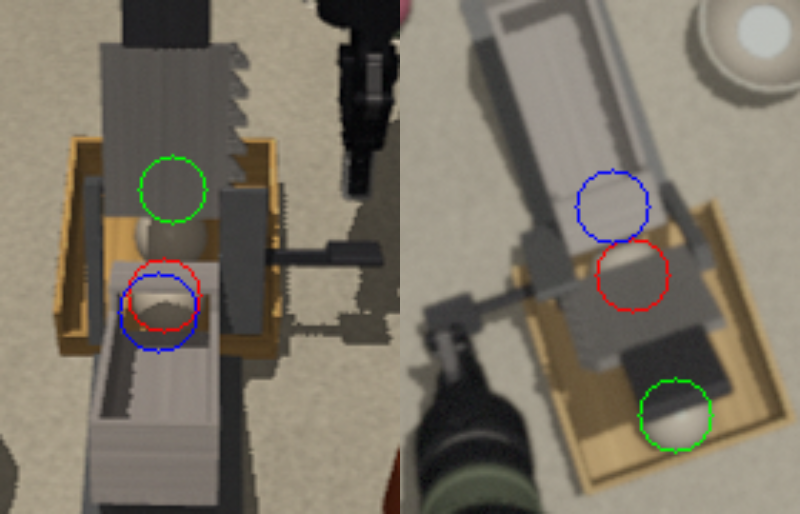

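The red circle (ball resting in the tray at the back wall) matches, and the blue one (ball still in the channel) does not. The middle ball is visible at (168, 238) and the third at the front, so all three lie in the tray in a row. The fingertips are above the pad at (355, 190) in the crop. Pressing.

Call:
arm_command([
  {"grip":1,"tx":0,"ty":0.003,"tz":0.015,"rx":0,"ry":0,"rz":0},
  {"grip":1,"tx":0,"ty":0,"tz":0.015,"rx":0,"ry":0,"rz":0},
  {"grip":1,"tx":0,"ty":0,"tz":0.01,"rx":0,"ry":0,"rz":0},
  {"grip":1,"tx":0,"ty":0,"tz":0.01,"rx":0,"ry":0,"rz":0},
])

```text
clock: 10.95
eef_pos: [0.4756, 0.0599, 0.1064]
ee_rot: [[-0.288, 0.845, 0.45], [0.958, 0.254, 0.136], [0.001, 0.471, -0.882]]
ft_force: [-1.2, 1.2, 3.0]
gripper_width: 0.0
finger_force: 1.5
```

Call:
arm_command([
  {"grip":1,"tx":0,"ty":0,"tz":0.008,"rx":0,"ry":0,"rz":0},
  {"grip":1,"tx":0,"ty":0,"tz":0.007,"rx":0,"ry":0,"rz":0},
  {"grip":1,"tx":0,"ty":0,"tz":0,"rx":0,"ry":0,"rz":0},
])

```text
clock: 11.25
eef_pos: [0.4826, 0.0615, 0.0921]
ee_rot: [[-0.288, 0.846, 0.45], [0.958, 0.254, 0.135], [0.0, 0.469, -0.883]]
ft_force: [-1.0, -1.2, 4.4]
gripper_width: 0.0004
finger_force: 1.4
```

```bash
python3 - <<'E'
from h import *
a=r.capture("scene");b=r.capture("top");print([np.round(x["location"]) for x in r.mark_of(a,"gate_grip")],r.sense()["ft_force"])
plan(goal(P["pawl_pad"],-.025),1)
cv2.imwrite("pics/i.png",np.hstack([cv2.resize(a["image"][50:250,220:380],(400,500)),cv2.resize(b["image"][180:380,230:390],(400,500))]))
E
```

```text
[array([ 79., 277.]), array([257., 371.])] [ 0.06972378 -0.56593974  3.31914604]
row t [ 0.0014 -0.0042  0.0037] rv [-0.    0.1  -0.27] | total t [ 0.0014 -0.0042  0.0037] rv [-0.    0.1  -0.27] clk 11.4
```

View pics/i.png

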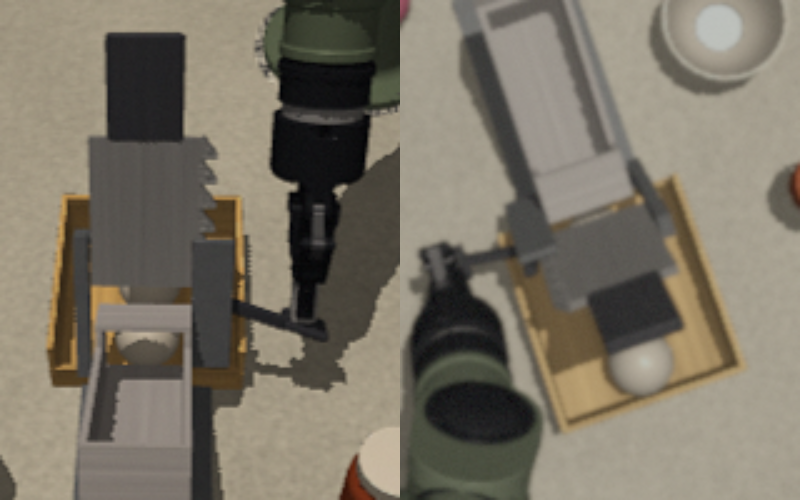

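The lever is down at crop (315, 328), the fingertips are on the pad and the gate has begun to sink. Press a little deeper and hold.

Call:
arm_command([
  {"grip":1,"tx":0.001,"ty":0,"tz":0.003,"rx":0,"ry":0,"rz":0},
  {"grip":1,"tx":0,"ty":0,"tz":0,"rx":0,"ry":0,"rz":0},
  {"grip":1,"tx":0,"ty":0,"tz":0,"rx":0,"ry":0,"rz":0},
  {"grip":1,"tx":0,"ty":0,"tz":0,"rx":0,"ry":0,"rz":0},
  {"grip":1,"tx":0,"ty":0,"tz":0,"rx":0,"ry":0,"rz":0},
])

```text
clock: 11.9
eef_pos: [0.4824, 0.0634, 0.0887]
ee_rot: [[-0.288, 0.847, 0.448], [0.958, 0.254, 0.136], [0.002, 0.468, -0.884]]
ft_force: [-0.7, -0.8, 3.9]
gripper_width: -0.0001
finger_force: 1.5
```

Call:
arm_command([
  {"grip":1,"tx":0,"ty":0,"tz":0,"rx":0,"ry":0,"rz":0},
  {"grip":1,"tx":0,"ty":0,"tz":0,"rx":0,"ry":0,"rz":0},
  {"grip":1,"tx":0,"ty":0,"tz":0,"rx":0,"ry":0,"rz":0},
  {"grip":1,"tx":0,"ty":0,"tz":0,"rx":0,"ry":0,"rz":0},
  {"grip":1,"tx":0,"ty":0,"tz":0,"rx":0,"ry":0,"rz":0},
])

```text
clock: 12.4
eef_pos: [0.4824, 0.0634, 0.0887]
ee_rot: [[-0.288, 0.847, 0.447], [0.958, 0.254, 0.136], [0.002, 0.468, -0.884]]
ft_force: [-0.8, 1.2, 3.5]
gripper_width: 0.0002
finger_force: 1.5
```

Call:
arm_command([
  {"grip":1,"tx":0,"ty":0,"tz":0,"rx":0,"ry":0,"rz":0},
  {"grip":1,"tx":0,"ty":0,"tz":0,"rx":0,"ry":0,"rz":0},
  {"grip":1,"tx":0,"ty":0,"tz":0,"rx":0,"ry":0,"rz":0},
  {"grip":1,"tx":0,"ty":0,"tz":0,"rx":0,"ry":0,"rz":0},
  {"grip":1,"tx":0,"ty":0,"tz":0,"rx":0,"ry":0,"rz":0},
])

```text
clock: 12.9
eef_pos: [0.4823, 0.0634, 0.0886]
ee_rot: [[-0.288, 0.847, 0.447], [0.958, 0.254, 0.136], [0.002, 0.467, -0.884]]
ft_force: [0.5, 0.4, 3.4]
gripper_width: 0.0001
finger_force: 1.5
```

```bash
python3 - <<'E'
from h import *
for i in range(2):
    a=r.capture("scene");print([np.round(x["location"],1) for x in r.mark_of(a,"gate_grip")],r.sense()["ft_force"],r.sense()["clock"])
b=r.capture("top")
cv2.imwrite("pics/j.png",np.hstack([cv2.resize(a["image"][50:250,220:380],(400,500)),cv2.resize(b["image"][180:380,230:390],(400,500))]))
E
```

```text
[array([118.9, 279.3])] [ 0.51490361 -0.31210518  3.97754599] 13.0
[array([118.7, 277.7])] [0.32885346 0.50825903 3.19727951] 13.1
```

View pics/j.png

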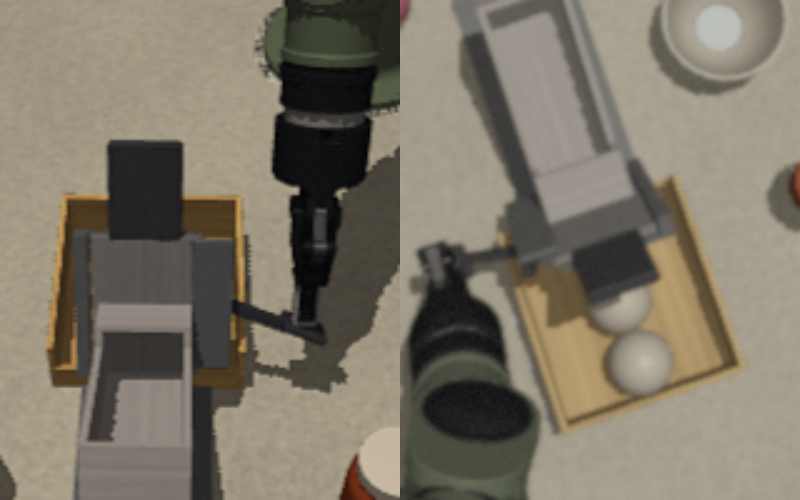

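The tab top is at image row 106.4, against 106.5 at the start, so the gate is shut. Hold briefly, then release the lever.

Call:
arm_command([
  {"grip":1,"tx":0,"ty":0,"tz":0,"rx":0,"ry":0,"rz":0},
  {"grip":1,"tx":0,"ty":0,"tz":0,"rx":0,"ry":0,"rz":0},
  {"grip":1,"tx":0,"ty":0,"tz":0,"rx":0,"ry":0,"rz":0},
  {"grip":1,"tx":0,"ty":0,"tz":-0.01,"rx":0,"ry":0,"rz":0},
  {"grip":1,"tx":0,"ty":0,"tz":-0.015,"rx":0,"ry":0,"rz":0},
])

```text
clock: 13.65
eef_pos: [0.4694, 0.0602, 0.1095]
ee_rot: [[-0.288, 0.849, 0.444], [0.958, 0.254, 0.136], [0.003, 0.464, -0.886]]
ft_force: [1.2, -0.0, -0.5]
gripper_width: -0.0001
finger_force: 0.0
```

Call:
arm_command([
  {"grip":1,"tx":0,"ty":0,"tz":-0.025,"rx":0,"ry":0,"rz":0},
  {"grip":1,"tx":0,"ty":0,"tz":-0.03,"rx":0,"ry":0,"rz":0},
  {"grip":1,"tx":0,"ty":0,"tz":-0.03,"rx":0,"ry":0,"rz":0},
  {"grip":1,"tx":0.01,"ty":0,"tz":-0.03,"rx":0,"ry":0,"rz":0},
  {"grip":1,"tx":0,"ty":0,"tz":0,"rx":0,"ry":0,"rz":0},
])

```text
clock: 14.15
eef_pos: [0.4162, 0.0539, 0.2145]
ee_rot: [[-0.288, 0.846, 0.45], [0.958, 0.254, 0.135], [-0.0, 0.469, -0.883]]
ft_force: [0.3, 0.1, -0.3]
gripper_width: -0.0001
finger_force: 0.0
```

```bash
python3 - <<'E'
from h import *
a=r.capture("scene");b=r.capture("top")
print([np.round(x["location"],1) for x in r.mark_of(a,"gate_grip")],[np.round(x["location"],1) for x in r.mark_of(a,"pawl_pad")],r.sense()["ft_force"],r.sense()["clock"])
cv2.imwrite("pics/k.png",np.hstack([cv2.resize(a["image"][50:250,220:380],(400,500)),cv2.resize(b["image"][180:380,230:390],(400,500))]))
E
```

```text
[array([121.3, 275.8])] [array([165.9, 342.5])] [-0.07683682  0.57967191  0.91048135] 14.35
```

View pics/k.png

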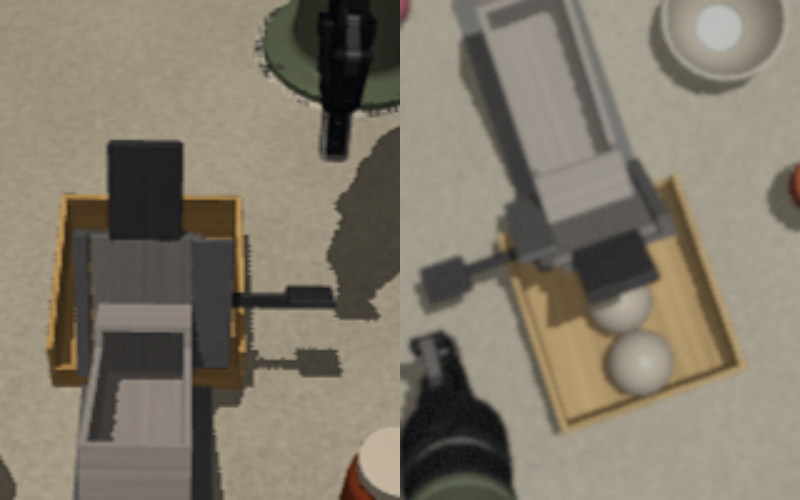

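The gate is shut with the tab top at crop row 141, the lever is home at (310, 297), and the arm is clear. Two balls show in the tray and the third sits behind them under the gate.

```bash
python3 -c "
from bench import r
print(r.job_done())"
```

```text
the job is handed in; nothing more can be done
None
```

I emptied the chute, let the gate sink fully shut, released the lever, and handed the job in at about 14.4 s; in the last images two balls are visible in the tray and the third, earlier seen at its back wall, is hidden under the gate (no verdict was returned).

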